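# Pop the key fob out of its dock and catch it with the other finger

## Task

Pop the steel key fob out of its white dock without letting it shoot away: with one fingertip press the round ejector button fully down, and with the other finger standing in the channel in front of the fob, stop it after it has come out 1 to 3 cm. Finish while holding like that: the button kept down and the fob, lying flat in the channel, running up against the other finger. Do not pinch or lift the fob, and leave everything else on the shelf where it is.

Things in the scene. Friction and masses are not known exactly. Their poses are not given: they have to be found in the camera images.
- dock: white fob dock fixed on the shelf, 155 x 118 mm, base 14 mm thick; origin on its underside, base spans x -85 to 70, y -56 to 62 mm; z up, +x is the way the fob shoots out. A straight open-topped channel runs along x, centred at y = -20 mm; the round button stands beside it. A spring housing (x -85 to -52 mm, 45 mm wide, top at z = 40 mm) closes the channel's -x end; the +x end is open
- channel (a point): point on the centre line of the channel floor (dock frame x 39, y -20, z 14 mm), straight across from the button, 56 mm from its centre. Channel 37 mm wide inside, walls 4 mm thick, 10 mm high. A fingertip here at the pressed button's height (5 mm above the floor) stops the fob; if the finger is 22 mm wide along the channel, the fob has then come out 22 mm
- gate (a point): top centre of the steel gate across the channel (4 mm thick, dock frame x 6.5 to 10.5 mm), 6 mm above the floor at the start: it holds back the fob, is one part with the button and sinks with it. When it has sunk about 6 mm the fob is let go and shoots along +x in about 0.1 s, pushed by a 2 N spring pusher (1.6 N at 42 mm, its end); unstopped, it slides away
- ejector_top (a point): centre of the flat top of the round steel ejector button (26 mm across); dock frame x 39, y 36 mm; 28 mm above the shelf when up, 19 mm when fully down. The collar around it (32 mm across) ends 18 mm above the shelf, so a fingertip can press it fully down
- ejector (a joint): travel of the ejector button in m: 0 up, 0.009 fully down on a hard stop; spring of 2 N at first, 3.8 N fully down, plus up to 2 N of friction at the gate; it springs back when let go
- fob: steel key fob, a flat block 48 mm (its x) by 34 mm (y) by 16 mm high, about 80 g; origin at the centre of its underside. At the start it lies in the channel with its axes along the dock's, its origin at x -18, y -20, z 14 mm in the dock frame, its front face at x 6 mm, at the gate
- paperweight: bystander: clear glass dome paperweight, 74 mm across, 50 mm high; origin at the centre of its underside
- charger: bystander: flat black charging puck, 90 mm across, 11 mm high; origin at the centre of its underside
- watch: bystander: silver smartwatch standing on the side of its closed strap, about 75 x 65 mm, 36 mm high; origin at the centre of its underside
- glasses_case: bystander: green sunglasses case 160 x 62 mm, 44 mm high, long side along its x; origin at the centre of its underside
- dish: bystander: white ceramic bowl, 130 mm across, 30 mm high; origin at the centre of its underside
- spray: bystander: clear bottle with white cap, 48 mm across, 140 mm high; origin at the centre of its underside
Mind the look-alikes: they are no part of the job. What is shaped like the fob but brown or red is not meant.

How it is judged (in metres and radians):
On the way:
1. the ejector button is pressed (value of joint ejector above 0.003 m).
At the end, for the whole second after the job is handed in: The button is still held down (more than 6.5 of 9 mm), the fob lies flat and still on the channel floor, 9 to 34 mm out of its starting place, and presses on a finger with more than 0.2 N (value of joint ejector above 0.0065 m and x of fob in the frame of dock between -0.009 and 0.016 m and z of fob in the frame of dock below 0.017 m and angle between fob's own z axis and vertical below 0.15 rad and linear speed of fob below 0.02 m/s and contact force between the fingers and fob above 0.2 N); the arm keeps its last pose, push and grip.
It fails at once if the fob slid away (more than 45 mm along) (x of fob in the frame of dock above 0.027 m).
It fails at once if the fob was lifted (z of fob in the frame of dock above 0.024 m).
It fails at once if another object on the shelf was disturbed (moved over 15 mm) (distance of any of paperweight, charger, watch, glasses_case, dish, spray from where it was at the start of the episode above 0.015 m).
It also fails if it takes over 32 s, if anything falls off the work surface, if the arm or the gripper's body presses on something with over 40 N, if the wrist force passes 120 N, or if a joint passes its speed limit or range.

## Robot

A 6-joint arm with a two-finger parallel gripper is mounted at the origin on the work surface. World frame = base frame: x ahead of the robot, y to its left, z up, the work surface at z = 0. Lengths are in m, angles in degrees, forces in N, time in s.
With the tool pointing down it reaches from about 0.4 to 0.825 m from the base axis. Payload 7 kg.
Tool frame: the origin (TCP) lies midway between the tips of the shut fingers; the grasp point (between the pads) lies 19 mm behind it; z points along the fingers, y is the direction in which the jaws open and shut (so a half turn about z gives the same grasp; the last joint's range is limited). The gripper opens to 88 mm and grips with 3 to 60 N. Pads are 19 mm wide; open, the fingers measure 130 mm over their backs; the gripper's body (78 mm by 193 mm) begins 47 mm behind the grasp point.
Start: joints at [-46.862, 20.546, 0.682, 0, -70.136, -16.507], TCP at [0.303, -0.603, 0.227] pointing down, gripper open.
Joint ranges: [-176.03, 176.03], [-82.01, 121.73], [-58.28, 71.71], [-173.87, 95.51], [-174.79, -0.11], [-173.66, 173.66]. Speed limits (degrees/s): [136.94, 136.94, 172.46, 180, 180, 180].

## Interface

Orientations are given as [roll, pitch, yaw] about the fixed x, y, z axes, in that order (R = Rz(yaw) Ry(pitch) Rx(roll)).
In Python, from plant import get_state, capture, get_calibration, close_job, boxes_of, cut_out gives the robot as it stands.
- The arm moves only by the tool apply_moves, never from a script. Its argument "commands" is a list of rows, each an object with "grip": the closure, from 0 (fully open) to 1 (shut); "slide": the shift along the tool's x, y, z in m, a list of three; "roll": the turn about the tool's z in degrees. In form: [{"grip": grip, "slide": [x, y, z], "roll": roll}, ...]. A call has 1 to 5 rows; each row is the pose to reach, as a shift and turn from the pose commanded when the call began, along the tool's axes at that moment; what a row does not reach only later rows make up. A row lasts 1/8 s, in which the tool goes at most 62.5 mm and 10.7 degrees, less where a joint would pass 70% of its speed; a pose out of reach is approached as far as the arm can. A call with a gripper value outside its range is refused whole. The fingers move at their own pace and stop on an object; "grip_force" is the grip in N (left out, the last holds). Time passes only in rows, so rows that repeat a pose let the fingers close. It gives the time, the measured TCP pose, the force and the opening at its end, in the units of the state.
- get_state(): the state, without advancing time (a new reading comes with each control period).
- capture(name): name is "side" or "top" or "wrist"; returns (picture, depth): 384x512x3 uint8, red, green, blue; 384x512 float32, m along the optical axis (not along the pixel's ray), 0 where there is no reading.
- get_calibration(name): a dict with "mtx" (3x3 intrinsics, pixels), "R" (3x3) and "t" (3): a world point X has camera coordinates R X + t. Camera axes: x right, y down, z forward; pixel columns grow to the right and rows downward; lengths in m; the calibration is good to about 2 mm. A picture is of the moment at which its call begins: read the wrist's pose just before it. get_calibration takes no time and is no camera call; for the wrist camera it gives the pose at the moment of the call.
- close_job(): hands the job in, once; it reports no verdict.
Trained networks look in the newest picture that a camera, given by its name, has taken for a name from the list of things; names that differ only in an ending like _2 or _b are one class to them, and where a whole thing is asked for, a point or a joint stands for the part that bears it (a point fixed in the world has none). Each returns a list of dicts, best first, with "score" (0 to 1); they miss things now and then, are a little off and sometimes report something else, mostly with a low value. They report only what shows in the picture. A call takes as long as a camera call. They do not tell look-alikes from the thing itself.
- boxes_of(name, camera): "position" ([x, y, z] in m, in the coordinates of the camera as it stood for that picture, good to about 4 mm: the middle of the surface that is visible of it).
- cut_out(name, camera): "mask" (384x512 bool, what is visible of it).
The state is a dict: "time_s": time; "joints": joint angles; "qd": joint speeds; "joint_torque": joint torques, N m; "tcp_pos": TCP position; "eef_rot": TCP orientation; "contact_force": force on the tool from outside, world axes, zero at the start; "moment": the same for the moment, N m; "gripper_width": finger opening in m.
Only numpy, scipy, OpenCV 4.12 (cv2) and the standard library are available. Lean on these libraries where they do the work, as an engineer would, in place of code of your own. Each camera call takes 0.05 s, during which the arm holds its last target.

## Working session

There is one attempt and no reset: what is moved stays moved. The work goes in short steps, Python scripts to look and compute and a tool call to move; the robot and the scene stay as the last step left them, time stands still between calls to the robot, and variables do not carry over. Pictures are saved under pics/ and viewed, and the job is handed in when it is done.

Besides the shell and the picture viewer there is one more tool, called after ">>>" as name(argument=value, ...), one argument or row to a line, values as JSON. apply_moves: Moves the arm, as the interface text tells. Its arguments: {"type":"object","properties":{"commands":{"type":"array"},"grip_force":{"type":"number"}},"required":["commands"]}

```bash
ls; mkdir -p pics; python3 - <<'E'
from plant import *
import cv2
print(get_state())
for n in ["side","top"]:
    p,d=capture(n); cv2.imwrite(f"pics/{n}0.png",p[:,:,::-1])
    c=get_calibration(n); print(n,c)
E
```

```text
pics
{'time_s': 0.0, 'joints': array([-4.68634621e+01,  2.05902055e+01,  6.33761658e-01, -2.00887029e-02,
       -7.01370725e+01, -1.65066721e+01]), 'qd': array([-0.02451805,  0.03655806,  0.11797694,  0.01062166,  0.0217375 ,
        0.00057317]), 'joint_torque': array([ 1.22973674e-03, -5.82723927e+01,  2.93067133e+01,  6.99730128e+00,
        6.97033349e-03, -1.65691481e-04]), 'tcp_pos': array([ 0.30229926, -0.60296534,  0.22563659]), 'eef_rot': array([ 1.79904972e+02, -8.46661330e-03, -1.53376968e+02]), 'contact_force': array([-0.3416325 , -0.16036047,  0.3266578 ]), 'moment': array([-0.00462052,  0.02291521,  0.03543258]), 'gripper_width': 0.08772498396329255}
side {'mtx': array([[391.95380612,   0.        , 252.76662885],
       [  0.        , 391.95380612, 195.98879348],
       [  0.        ,   0.        ,   1.        ]]), 'R': array([[-0.95204153, -0.3057572 ,  0.01137816],
       [-0.15523651,  0.45064863, -0.87910036],
       [ 0.26366371, -0.83870635, -0.47650089]]), 't': array([0.5565844 , 0.11610272, 1.29909039])}
top {'mtx': array([[419.80035152,   0.        , 246.17854818],
       [  0.        , 419.80035152, 190.35064843],
       [  0.        ,   0.        ,   1.        ]]), 'R': array([[ 0.0323559 , -0.99947022, -0.00351823],
       [-0.97847521, -0.03095802, -0.20402907],
       [ 0.20381206,  0.01004405, -0.97895851]]), 't': array([0.02046574, 0.58962352, 1.06219921])}
```

View pics/side0.png

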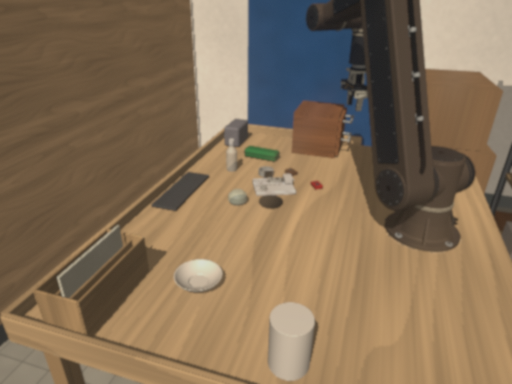

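View pics/top0.png

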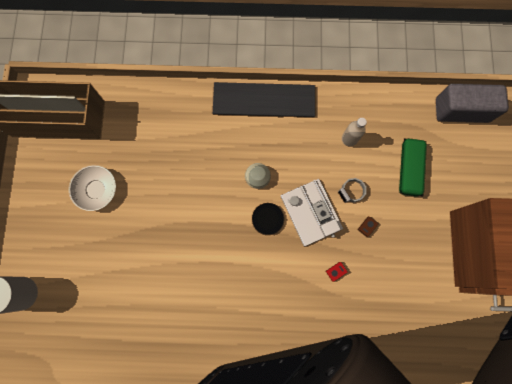

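Both views show the white dock: at (312,212) in top and (275,186) in side. The red look-alike is at (337,271) and the brown one at (369,227), both outside the dock.

```bash
cat > h.py <<'E'
from plant import *
import cv2, numpy as np
def towld(n,uv,z,c=None):
    c=c or get_calibration(n); return np.array(c['R']).T@(np.array(z)*np.linalg.inv(c['mtx'])@np.array([uv[0],uv[1],1.])-c['t'])
def cloud(c,d):
    v,u=np.mgrid[:d.shape[0],:d.shape[1]]
    P=np.stack([u*d,v*d,d],-1)@np.linalg.inv(c['mtx']).T
    return (P-c['t'])@c['R']
E
python3 - <<'E'
from h import *
n="top"
p,d=capture(n);c=get_calibration(n)
cv2.imwrite("pics/topcrop.png",cv2.resize(p[165:255,265:385],None,fx=6.5,fy=6.5,interpolation=cv2.INTER_CUBIC)[:,:,::-1])
for k in ["dock","ejector_top","gate","channel","fob","paperweight","watch","charger"]:
    for b in boxes_of(k,n)[:3]:
        P=c['R'].T@(np.array(b['position'])-c['t']); print(k,round(b['score'],2),P.round(4))
W=cloud(c,d)
np.save("W.npy",W)
m=cut_out("dock",n)
if m:
    M=m[0]['mask']; Q=W[M]; print(M.sum(),Q.min(0),Q.max(0))
    hsv=cv2.minAreaRect(np.array(Q[:,:2]*1000,np.float32)); print(hsv)
E
```

```text
dock 0.87 [ 0.5417 -0.1385  0.0182]
ejector_top 0.46 [ 0.5635 -0.0948  0.0256]
gate 0.49 [ 0.5707 -0.0964  0.0262]
channel 0.73 [ 0.5393 -0.1352  0.0179]
channel 0.66 [ 0.5662 -0.0966  0.0287]
fob 0.71 [ 0.5066 -0.2926  0.017 ]
fob 0.68 [ 0.3837 -0.2087  0.0174]
fob 0.58 [ 0.5721 -0.0956  0.0264]
paperweight 0.59 [0.6352 0.013  0.0414]
watch 0.6 [ 0.6048 -0.2468  0.0199]
watch 0.18 [ 0.5188 -0.0232  0.0133]
charger 0.91 [ 0.5203 -0.0262  0.0101]
2202 [ 0.35978081 -0.22615499 -0.00312571] [0.63507094 0.02803969 1.1602213 ]
((501.9059143066406, -66.86427307128906), (167.31602478027344, 298.04473876953125), 26.95806884765625)
```

View pics/topcrop.png

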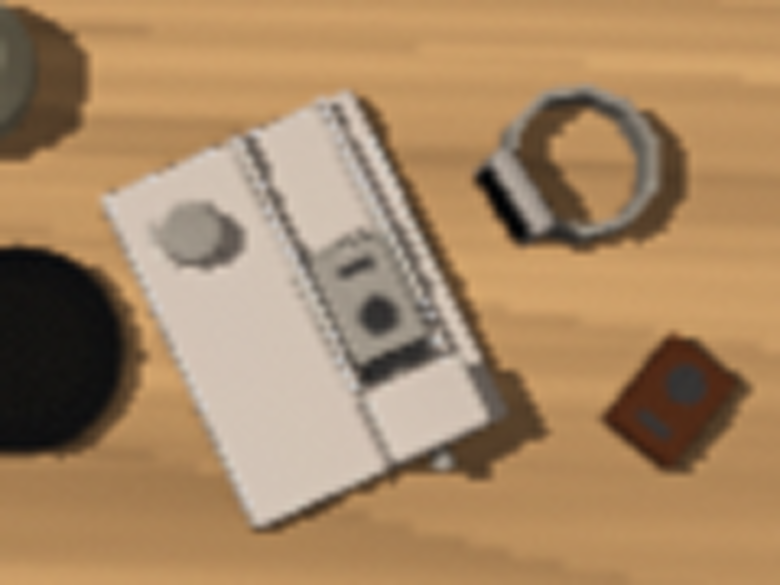

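```bash
cat >> h.py <<'E'
def plane(c,uv,z):
    r=c['R'].T@np.linalg.inv(c['mtx'])@np.array([uv[0],uv[1],1.]); o=-c['R'].T@c['t']
    return o+r*(z-o[2])/r[2]
def fit(L,Wp):  # local xy -> world xy
    L=np.array(L);Wp=np.array(Wp)[:,:2];l=L-L.mean(0);w=Wp-Wp.mean(0)
    a=np.arctan2((l[:,0]*w[:,1]-l[:,1]*w[:,0]).sum(),(l*w).sum())
    R=np.array([[np.cos(a),-np.sin(a)],[np.sin(a),np.cos(a)]]); t=Wp.mean(0)-R@L.mean(0)
    return a,R,t,(L@R.T+t-Wp)
E
python3 - <<'E'
from h import *
c=get_calibration("top")
pts=[((105,198),(70,62),14),((258,527),(-85,62),14),((190,232),(39,36),28),((503,412),(-85,-45),10)]
pts=pts[:3]+[((378,300),(-18,-20),30)]
f=lambda p:((p[0]+.5)/6.5-.5+265,(p[1]+.5)/6.5-.5+165)
Wp=[plane(c,f(p),z/1000) for p,_,z in pts]
a,R,t,e=fit([np.array(l)/1000 for _,l,_ in pts],Wp)
print(np.degrees(a),t,(e*1000).round(1)); print("target",R@[.039,.008]+t,"btn",R@[.039,.036]+t)
s=get_state();print(s['tcp_pos'],s['eef_rot'])
E
```

```text
25.68899740835735 [ 0.55264119 -0.14256021] [[ 0.7  0.4]
 [-1.  -0.8]
 [ 0.3 -1.5]
 [ 0.   2. ]]
target [ 0.58431855 -0.11844497] btn [ 0.57218094 -0.09321248]
[ 0.30255287 -0.60339369  0.22657067] [-1.79998232e+02  1.10169377e-03 -1.53370980e+02]
```

>>> apply_moves(
  commands=[
    {"grip":0.6,"slide":[-0.05,0.033,0],"roll":0.3},
    {"grip":0.6,"slide":[-0.1,0.066,0],"roll":0.6},
    {"grip":0.6,"slide":[-0.15,0.098,0],"roll":0.9},
    {"grip":0.6,"slide":[-0.2,0.131,0],"roll":0.9},
    {"grip":0.6,"slide":[-0.25,0.164,0],"roll":0.9},
  ],
  grip_force=20,
)

```text
time_s: 1.23
tcp_pos: [0.4533, -0.343, 0.2269]
eef_rot: [-180.0, 0.0, -154.3]
contact_force: [0.8, -0.8, 1.3]
gripper_width: 0.0435
```

```bash
cat > go.py <<'E'
from h import *
import sys
# slide/roll needed to reach x y z yaw
x,y,z,yaw=map(float,sys.argv[1:5])
from scipy.spatial.transform import Rotation as Ro
s=get_state();R=Ro.from_euler('xyz',s['eef_rot'],degrees=True).as_matrix()
print(s['time_s'],s['tcp_pos'],s['eef_rot'],s['gripper_width'],s['contact_force'])
print("slide",(R.T@(np.array([x,y,z])-s['tcp_pos'])).round(4),"roll",-(yaw-s['eef_rot'][2]))
E
python3 go.py .5843 -.1184 .2 -154.3
```

```text
1.225 [ 0.45328578 -0.34303507  0.22691102] [-1.79967544e+02  2.93916562e-02 -1.54274297e+02] 0.04353926910745367 [ 0.77453782 -0.83239087  1.2629804 ]
slide [-0.2155  0.1455  0.0269] roll 0.025703320208350533
```

>>> apply_moves(
  commands=[
    {"grip":0.6,"slide":[-0.05,0.033,0.0],"roll":0},
    {"grip":0.6,"slide":[-0.1,0.066,0.0],"roll":0},
    {"grip":0.6,"slide":[-0.15,0.098,0.0],"roll":0},
    {"grip":0.6,"slide":[-0.2,0.131,0.0],"roll":0},
    {"grip":0.6,"slide":[-0.215,0.143,0.0],"roll":0},
  ],
)

```text
time_s: 1.85
tcp_pos: [0.5855, -0.1198, 0.2264]
eef_rot: [-180.0, 0.0, -154.1]
contact_force: [-0.1, -0.0, 0.8]
gripper_width: 0.0349
```

```bash
python3 go.py .5843 -.1184 .1 -154.3; python3 - <<'E'
from h import *
s=get_state();c=get_calibration("wrist"); p,d=capture("wrist"); print(c)
np.savez("w1.npz",p=p,d=d,**c)
cv2.imwrite("pics/w1.png",p[:,:,::-1])
p,d=capture("top");cv2.imwrite("pics/top1.png",cv2.resize(p[100:260,240:450],None,fx=3.5,fy=3.5)[:,:,::-1])
E
```

```text
1.85 [ 0.58553395 -0.11975116  0.22644111] [-1.79998935e+02  1.75274730e-02 -1.54109016e+02] 0.03485429141886515 [-0.05812066 -0.00629621  0.79197185]
slide [0.0006 0.0018 0.1264] roll 0.19098416513290317
{'mtx': array([[302.87112873,   0.        , 257.72014755],
       [  0.        , 302.87112873, 188.41985193],
       [  0.        ,   0.        ,   1.        ]]), 'R': array([[-0.43586713,  0.90001021, -0.00121435],
       [ 0.86114578,  0.41743688,  0.29012824],
       [ 0.26162529,  0.12541163, -0.95698701]]), 't': array([ 0.36439442, -0.48991122,  0.25264427])}
```

View pics/w1.png

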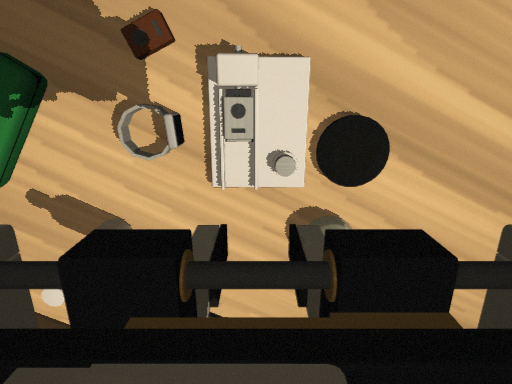

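View pics/top1.png

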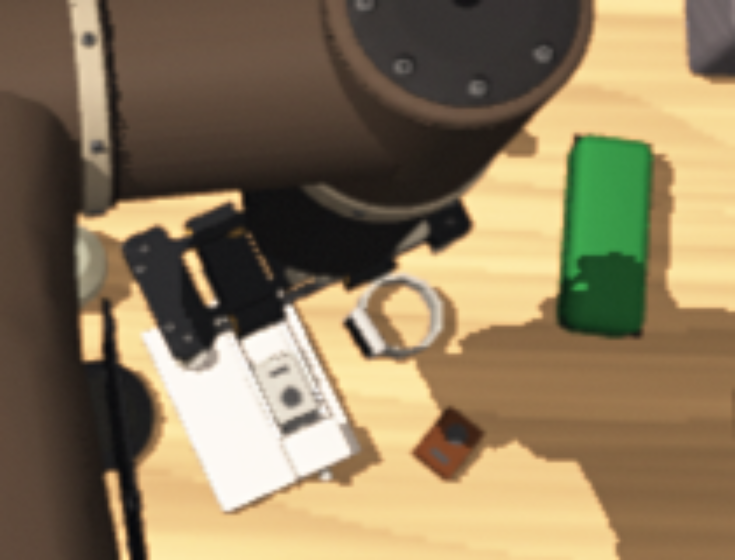

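```bash
python3 - <<'E'
from h import *
f=np.load("w1.npz");p=f['p']
cv2.imwrite("pics/w1c.png",cv2.resize(p[40:200,195:325],None,fx=3.7*1,fy=3.7,interpolation=cv2.INTER_CUBIC)[:,:,::-1])
E
```

```text
(no output)
```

View pics/w1c.png

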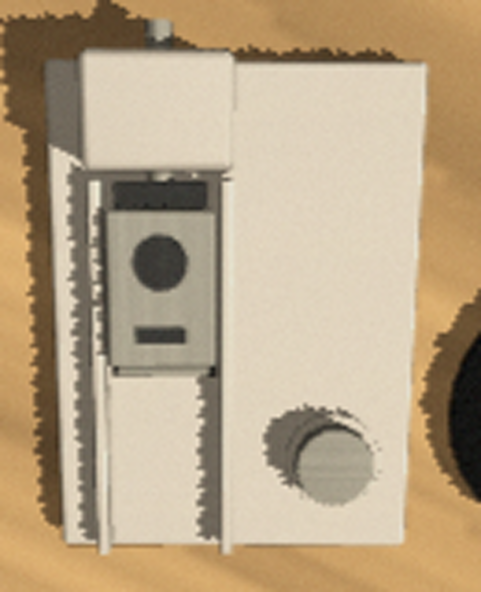

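The wrist crop shows the dock with its button at (336,465) and the steel fob at (160,290), inside the channel behind the gate. This is the one meant: the look-alikes are brown or red and lie outside the dock.

```bash
python3 - <<'E'
from h import *
f=np.load("w1.npz")
pts=[((403,543),(70,62),14),((427,64),(-85,62),14),((67,543),(70,-56),14),((47,62),(-85,-56),14),((336,466),(39,36),28),
((215,368),(6,-3),30),((110,368),(6,-37),30),((215,212),(-42,-3),30),((106,212),(-42,-37),30),((226,552),(70,.5),24),((104,552),(70,-40.5),24)]
g=lambda p:((p[0]+.5)/3.7-.5+195,(p[1]+.5)/3.7-.5+40)
Wp=[plane(f,g(p),z/1000) for p,_,z in pts]
a,R,t,e=fit([np.array(l)/1000 for _,l,_ in pts],Wp)
print(np.degrees(a),t,(e*1000@R).round(1)); print("target",R@[.039,.008]+t,"btn",R@[.039,.036]+t,np.array(Wp)[4])
d=f['d'];W=cloud(f,d)
for k in range(len(pts)): pass
u,v=map(int,g((336,470)));print("btn depth pt",W[v,u]);u,v=map(int,g((300,250)));print("base z",W[v-3:v+3,u-3:u+3,2].mean())
u,v=map(int,g((160,290)));print("fob z",W[v,u])
s=get_state();print(s['tcp_pos'],s['eef_rot'])
E
```

```text
25.644619758246538 [ 0.55269438 -0.13980486] [[ 1.6  1. ]
 [-1.   0.9]
 [ 1.2 -1.2]
 [-0.8 -1.2]
 [ 0.7  0.2]
 [-0.4  0.4]
 [-0.6 -0.5]
 [-1.4  0.3]
 [-1.5 -0.7]
 [ 1.2  0.4]
 [ 1.   0.4]]
target [ 0.58439041 -0.11571417] btn [ 0.57227234 -0.09047229] [ 0.57168666 -0.09095271  0.028     ]
btn depth pt [ 0.57254461 -0.09101375  0.0269698 ]
base z 0.013856002468189542
fob z [ 0.54616391 -0.16662475  0.03007358]
[ 0.58482861 -0.12080834  0.2263203 ] [ 1.79992020e+02 -1.28217430e-02 -1.54124682e+02]
```

```bash
python3 go.py .5844 -.1165 .05 -154.35
```

```text
1.95 [ 0.58482861 -0.12080834  0.2263203 ] [ 1.79992020e+02 -1.28217430e-02 -1.54124682e+02] 0.03485855639654342 [-0.43024461 -0.48753748  0.35234509]
slide [-0.0015  0.004   0.1763] roll 0.22531833949145152
```

>>> apply_moves(
  commands=[
    {"grip":0.6,"slide":[-0.0015,0.004,0.05],"roll":0.2},
    {"grip":0.6,"slide":[-0.0015,0.004,0.1],"roll":0.2},
    {"grip":0.6,"slide":[-0.0015,0.004,0.14],"roll":0.2},
    {"grip":0.6,"slide":[-0.0015,0.004,0.17],"roll":0.2},
    {"grip":0.6,"slide":[-0.0015,0.004,0.176],"roll":0.2},
  ],
)

```text
time_s: 2.58
tcp_pos: [0.5818, -0.1195, 0.0488]
eef_rot: [179.9, -0.2, -154.6]
contact_force: [0.6, 0.4, 0.5]
gripper_width: 0.0352
```

```bash
python3 go.py .5844 -.1165 .032 -154.35; python3 - <<'E'
from h import *
c=get_calibration("wrist"); p,d=capture("wrist")
np.savez("w2.npz",p=p,d=d,**c)
q,_=capture("side"); q=q[130:230,200:360]
cv2.imwrite("pics/w2.png",np.vstack([cv2.resize(p[150:384],(768,351)),cv2.resize(q,(768,480))[200:440]])[:,:,::-1])
E
```

```text
2.575 [ 0.58180539 -0.11952074  0.04878067] [ 179.92288945   -0.20730807 -154.55000227] 0.035160605796889774 [0.61961746 0.40925612 0.53695954]
slide [-0.0037  0.0016  0.0168] roll -0.20000226995293247
```

View pics/w2.png

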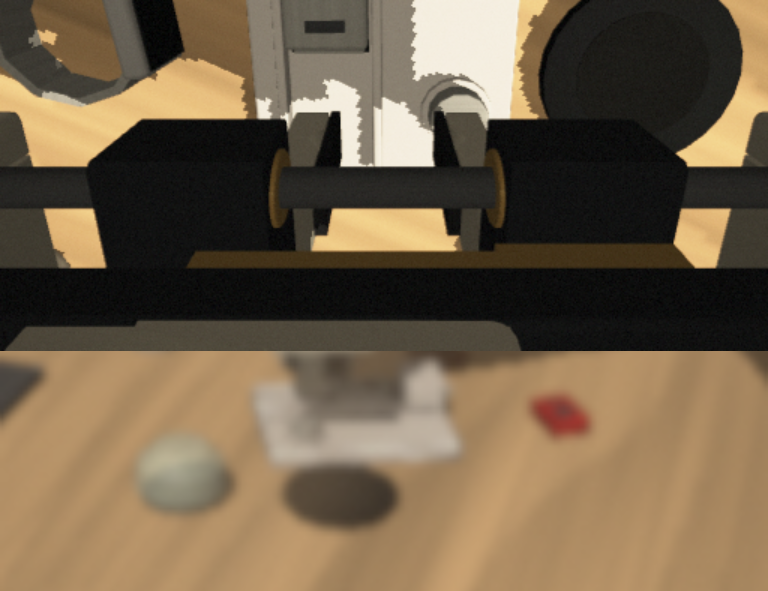

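>>> apply_moves(
  commands=[
    {"grip":0.6,"slide":[-0.002,0.001,0.01],"roll":0},
    {"grip":0.6,"slide":[-0.002,0.001,0.014],"roll":0},
    {"grip":0.6,"slide":[-0.002,0.001,0.014],"roll":0},
  ],
)

```text
time_s: 3.05
tcp_pos: [0.5851, -0.1165, 0.0366]
eef_rot: [180.0, -0.0, -154.5]
contact_force: [-0.6, -0.3, 0.1]
gripper_width: 0.035
```

```bash
python3 go.py .5844 -.1165 .019 -154.35; python3 - <<'E'
from h import *
c=get_calibration("wrist"); p,d=capture("wrist")
np.savez("w3.npz",p=p,d=d,**c)
cv2.imwrite("pics/w3.png",cv2.resize(p[130:330,150:370],None,fx=3.3,fy=3,interpolation=cv2.INTER_CUBIC)[:,:,::-1])
p,d=capture("wrist")
E
python3 go.py .5844 -.1165 .019 -154.35
```

```text
3.05 [ 0.58506186 -0.11647213  0.03664159] [ 1.79999583e+02 -5.40433119e-04 -1.54458955e+02] 0.03502760153484006 [-0.62658481 -0.31824347  0.088053  ]
slide [0.0006 0.0003 0.0176] roll -0.1089547120314478
3.15 [ 0.58531706 -0.11644815  0.03688345] [-1.79988658e+02  2.54966580e-02 -1.54457094e+02] 0.03497940876522702 [-0.72034955 -0.13838395 -0.22696061]
slide [0.0009 0.0004 0.0179] roll -0.10709353372786268
```

View pics/w3.png

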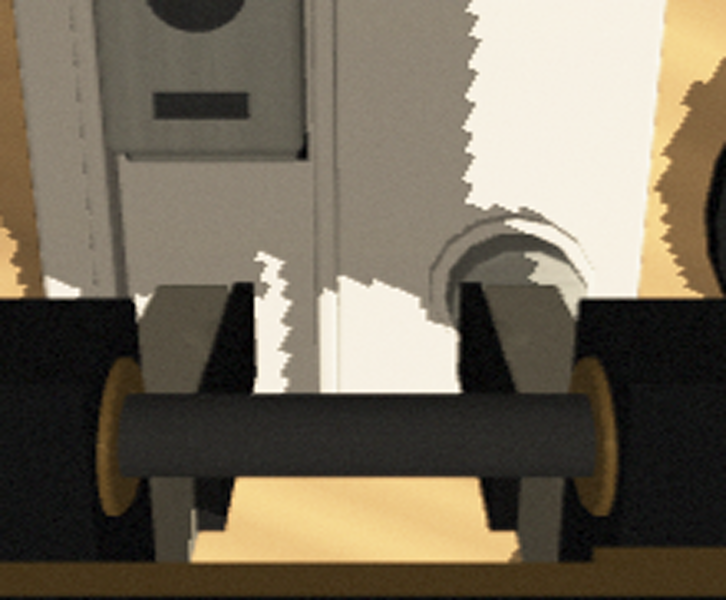

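```bash
python3 - <<'E'
from h import *
from scipy.spatial.transform import Rotation as Ro
f=np.load("w3.npz"); s=get_state(); Rt=Ro.from_euler('xyz',s['eef_rot'],degrees=True).as_matrix()
def pr(X):
    q=f['mtx']@(f['R']@X+f['t']); q=q[:2]/q[2]; return ((q[0]-150)*3.3).round(0),((q[1]-130)*3).round(0)
for sx in(.0095,.011):
  for y in(-.0385,-.0175,.0175,.0385): print("tip",sx,y,pr(s['tcp_pos']+Rt@[sx,y,0]))
a=np.radians(25.65);R=np.array([[np.cos(a),-np.sin(a)],[np.sin(a),np.cos(a)]])
t=np.array([.5844,-.1165])-R@[.039,.008]
D=lambda x,y,z:pr(np.r_[R@[x,y]+t,z])
print("btn front",D(.026,.036,.028),"left",D(.032,.0245,.028),"right",D(.032,.047,.028))
print("base",D(-.02,.0025,.024),D(.02,.0025,.024),"wall inner floor",D(.02,-.0015,.014),D(.02,-.0385,.014))
print("fob",D(.006,-.003,.030),D(.006,-.037,.030))
E
```

```text
tip 0.0095 -0.0385 (np.float64(137.0), np.float64(288.0))
tip 0.0095 -0.0175 (np.float64(259.0), np.float64(288.0))
tip 0.0095 0.0175 (np.float64(464.0), np.float64(288.0))
tip 0.0095 0.0385 (np.float64(586.0), np.float64(288.0))
tip 0.011 -0.0385 (np.float64(136.0), np.float64(281.0))
tip 0.011 -0.0175 (np.float64(259.0), np.float64(280.0))
tip 0.011 0.0175 (np.float64(464.0), np.float64(280.0))
tip 0.011 0.0385 (np.float64(587.0), np.float64(280.0))
btn front (np.float64(520.0), np.float64(249.0)) left (np.float64(455.0), np.float64(277.0)) right (np.float64(580.0), np.float64(277.0))
base (np.float64(330.0), np.float64(10.0)) (np.float64(333.0), np.float64(213.0)) wall inner floor (np.float64(313.0), np.float64(198.0)) (np.float64(118.0), np.float64(198.0))
fob (np.float64(299.0), np.float64(154.0)) (np.float64(100.0), np.float64(154.0))
```

>>> apply_moves(
  commands=[
    {"grip":0.6,"slide":[0,0.001,0.006],"roll":0},
    {"grip":0.6,"slide":[0,0.001,0.01],"roll":0},
    {"grip":0.6,"slide":[0,0.001,0.014],"roll":0},
    {"grip":0.6,"slide":[0,0.001,0.017],"roll":0},
    {"grip":0.6,"slide":[0,0.001,0.018],"roll":0},
  ],
)

```text
time_s: 3.78
tcp_pos: [0.5851, -0.1155, 0.0191]
eef_rot: [-180.0, 0.0, -154.4]
contact_force: [-3.3, 3.0, 13.6]
gripper_width: 0.0348
```

```bash
python3 go.py .5844 -.1165 .019 -154.35; python3 - <<'E'
from h import *
c=get_calibration("wrist"); p,d=capture("wrist")
np.savez("w4.npz",p=p,d=d,**c)
cv2.imwrite("pics/w4.png",cv2.resize(p[130:330,150:370],None,fx=3.3,fy=3,interpolation=cv2.INTER_CUBIC)[:,:,::-1])
E
python3 go.py .5844 -.1165 .019 -154.35
```

```text
3.775 [ 0.58507122 -0.11552324  0.01910767] [-1.79977308e+02  2.95041821e-02 -1.54435796e+02] 0.034837708266381606 [-3.26329018  3.01524805 13.55455814]
slide [ 0.001  -0.0006  0.0001] roll -0.08579555401121297
3.825 [ 0.58506591 -0.11552201  0.01917812] [-1.79977887e+02  3.16871966e-02 -1.54436680e+02] 0.03510366602878501 [-2.75871621  1.46303544  9.77021373]
slide [ 0.001  -0.0006  0.0002] roll -0.08668032099768652
```

View pics/w4.png

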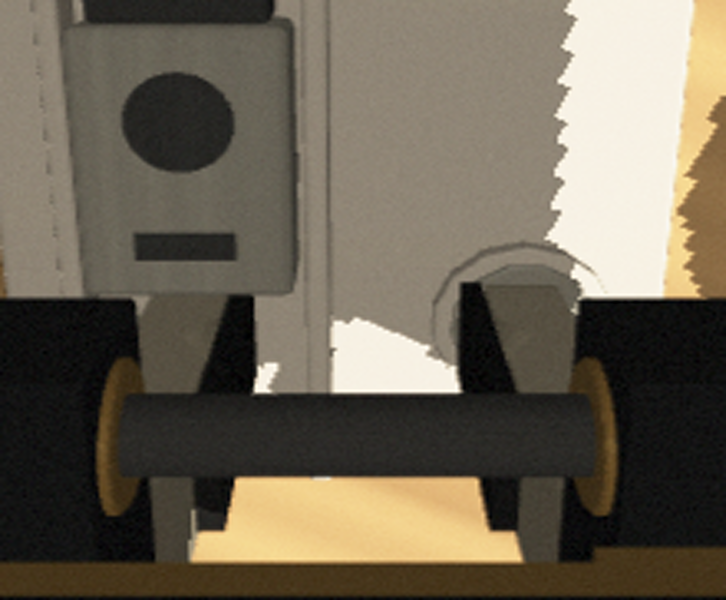

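>>> apply_moves(
  commands=[
    {"grip":0.6,"slide":[0,0,0.0005],"roll":0},
    {"grip":0.6,"slide":[0,0,0.0005],"roll":0},
    {"grip":0.6,"slide":[0,0,0.0005],"roll":0},
    {"grip":0.6,"slide":[0,0,0.0005],"roll":0},
    {"grip":0.6,"slide":[0,0,0.0005],"roll":0},
  ],
)

```text
time_s: 4.45
tcp_pos: [0.5851, -0.1155, 0.0191]
eef_rot: [-180.0, 0.1, -154.4]
contact_force: [-3.2, 2.4, 12.2]
gripper_width: 0.0354
```

```bash
python3 - <<'E'
from h import *
a=np.radians(25.65);R=np.array([[np.cos(a),-np.sin(a)],[np.sin(a),np.cos(a)]])
t=np.array([.5844,-.1165])-R@[.039,.008]
for k in range(2):
    s=get_state(); print(s['time_s'],s['tcp_pos'],s['contact_force'],"along dock x",R[:,0]@s['contact_force'][:2])
    c=get_calibration("wrist"); p,d=capture("wrist"); W=cloud(c,d)
    g=lambda q:(q[0]/3.3+150,q[1]/3+130)
    for q in[(85,293),(293,293),(70,20),(290,18)]:
        w=plane(c,g(q),.03); print("fob corner dock",(1000*R.T@(w[:2]-t)).round(1))
    q=g((180,200)); print("fob top z", W[int(q[1])-5:int(q[1])+5,int(q[0])-10:int(q[0])+10,2].mean(), W[int(q[1])-5:int(q[1])+5,int(q[0])-10:int(q[0])+10,2].std())
cv2.imwrite("pics/w5.png",cv2.resize(p[130:330,150:370],None,fx=3.3,fy=3,interpolation=cv2.INTER_CUBIC)[:,:,::-1])
E
```

```text
4.45 [ 0.58509686 -0.11553045  0.01913275] [-3.16356228  2.38161195 12.20060482] along dock x -1.8208748882748778
fob corner dock [ 27.  -35.8]
fob corner dock [27.  -2.5]
fob corner dock [-20.8 -34.1]
fob corner dock [-21.1  -1.9]
fob top z 0.029909214526907882 0.0005984252985904298
4.5 [ 0.58511453 -0.11552003  0.01912032] [-2.43372313  3.08717765 10.78964487] along dock x -0.8575376076302426
fob corner dock [ 27.  -35.8]
fob corner dock [27.  -2.5]
fob corner dock [-20.8 -34.1]
fob corner dock [-21.1  -1.9]
fob top z 0.030635086321012396 0.010390791268303706
```

View pics/w5.png

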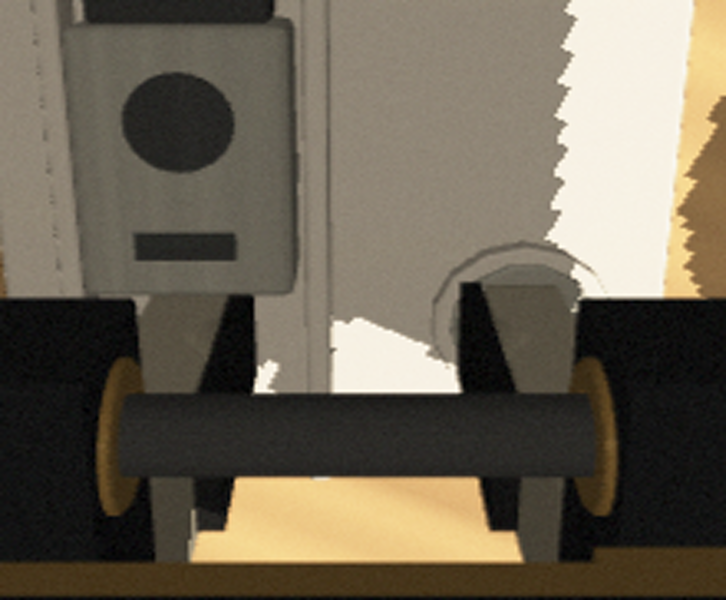

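The fob is still and flat, about 21 mm out, with its front edge against the finger at (190,293). The other finger holds the button down at its hard stop, so I'm handing in.

```bash
python3 -c "
from plant import *
print(close_job()); s=get_state(); print(s['tcp_pos'],s['contact_force'])"
```

```text
the job is handed in; nothing more can be done
None
the job is handed in; nothing more can be done
```

I set the fingers about 56 mm apart (centre to centre), lowered one onto the button and the other into the channel. Then I pressed the button down to its stop and handed the job in while still holding, at about 4.5 s.

- **Button:** the fingertips stood at z = 19.1 mm with about 11–12 N of upward force. The button is 19 mm high when fully down, so it was at its stop.
- **Fob:** its centre was at about x = +3 mm in the dock frame, roughly 21 mm out of its starting place. It lay flat with its top at z ≈ 30 mm, and its edges were at the same pixels in wrist pictures 0.7 s apart.
- **Fob against the finger:** the picture shows it touching. The wrist force along dock x read −1.8 N, then −0.9 N. The sign is opposite to what a fob pushing on the finger should give, so the sensor does not confirm the contact force. It was probably swamped by sideways friction at the button and by sensor noise.
- **Dock position:** the top and wrist cameras disagreed by about 3 mm in y. I used a value between them, then moved 1 mm further toward the button after a close-up wrist picture.
- **Other objects:** I did not measure them again at the end. The fingers stayed within the dock at low height, and I saw no contact.

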